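# Scrape the conveyor belt through its guard slot

## Task

Draw the green scraper up out of the white rack, pass its blade down through the cleaning slot in the conveyor's guard and press its edge squarely and lightly on the belt underneath, so that the belt gives by a few millimetres. Finish like that, still gripping the scraper by its handle and keeping up the light pressure, ready for the belt to be started. Do not force the belt down hard, and leave the other tools where they are.

Things in the scene. Friction and masses are not known exactly. Their poses are not given: they have to be found in the camera images.
- green_handle (a point): centre of the green scraper's handle, a flat-sided bar 22 mm (x) by 30 mm (y) by 76 mm (z). Axes: z from blade edge to handle end, x square to the flat of the blade, y across its width. A shoulder (13 by 50 mm, 18 mm tall) joins the handle to the blade. About 90 g. It starts upright, blade down, in a rack slot; half a turn about z makes no difference
- green_edge (a point): middle of the green scraper's lower edge, 149 mm below the handle's centre, same axes. The blade is stiff, 4 mm thick (x), 70 mm wide (y) and 100 mm long
- slot (a point): centre of the cleaning slot's mouth, on top of the blue plastic liner (50 by 110 mm) in the stainless guard. The slot goes straight down through 15 mm: 6 mm wide (x) and 74 mm long (y), so 2 mm wider than the blade, with a 3 mm bevel round the mouth. Mouth 153 mm above the bench; the belt's surface 43 mm below the mouth. x along the conveyor away from the robot, z up
- conveyor: bench-top belt conveyor with a guard over its near end; fixed, but placed and turned anew each time. Origin on the bench below the slot; x along the belt away from the robot. The guard's flat top, 150 mm up, reaches 105 mm from the slot towards the robot, 75 mm beyond it and 130 mm to either side. Rails and bread rolls from 120 mm beyond the slot, 165 mm high
- belt (a joint): how far the black belt's free span under the slot is pressed down, m: 0 at rest, its surface then 110 mm above the bench; springs back, gives about 1 mm per newton (5 N: 5 mm); its travel ends at 15 mm. A good light pressure is 3 to 8 mm
- rack: white plastic block, 212 mm (x) by 100 mm (y) by 75 mm tall; fixed, but placed and turned anew each time. Origin under its centre on the bench. Three slots at x = -76, 0 and +76 mm, each 6 mm wide (x), 72 mm long (y), 65 mm deep. A scraper stands in each, handle centre 159 mm above the bench; which colour is where changes
- green_scraper: the green scraper itself: the same axes, origin at the middle of its blade's edge
- red_scraper: red scraper of the same shape and size, in another slot of the rack; to be left alone. Origin at the middle of its blade's edge, z up to the handle
- yellow_scraper: yellow scraper of the same shape and size, in another slot of the rack; to be left alone. Origin at the middle of its blade's edge, z up to the handle
- brush: hand brush 220 mm long with a blue handle, lying on the bench to the right of the robot; to be left alone. Origin at the middle of its length, on the bench
- beaker: open stainless beaker, 80 mm across and 100 mm tall, standing on the bench to the right of the rack; to be left alone. Origin at the centre of its underside

How it is judged:
By the outcome, as a careful person would: the job done as asked, in the order asked, and still so for the second after the job is handed in, while the arm keeps its last pose, push and grip.
It also fails if it takes over 51 s, if anything falls off the work surface, if the arm or the gripper's body presses on something with over 40 N, if the wrist force passes 120 N, or if a joint passes its speed limit or range.

## Robot

A 6-joint arm with a two-finger parallel gripper is mounted at the origin on the work surface. World frame = base frame: x ahead of the robot, y to its left, z up, the work surface at z = 0. Lengths are in m, angles in rad, forces in N, time in s.
With the tool pointing down it reaches from about 0.25 to 0.775 m from the base axis. Payload 8.9 kg.
Tool frame: the origin (TCP) lies midway between the tips of the shut fingers; the grasp point (between the pads) lies 19 mm behind it (manip.grip_point_offset is the z of the grasp point in the tool frame, in m); z points along the fingers, x is the direction in which the jaws open and shut, and the axes are right-handed (so a half turn about z gives the same grasp; the last joint's range is limited). The gripper opens to 85 mm and grips with 20 to 120 N. Pads are 22 mm wide; open, the fingers measure 114 mm over their backs; the gripper's body (76 mm by 85 mm) begins 54 mm behind the grasp point. The pads swing forward as they close: fully open they stand 13 mm farther back than shut.
Start: joints at [1.207, 0.291, -0.153, 1.127, 0, 1.431], TCP at [0.117, 0.512, 0.231] pointing down, gripper open.
Joint ranges: [-2.52, 2.52], [-0.91, 1.74], [-1.3, 1.37], [-1.96, 2.02], [-1.52, 1.47], [-3.14, 3.14]. Speed limits (rad/s): [2.22, 2.22, 2.79, 3.14, 3.14, 3.14].

## Interface

Orientations are given as a rotation vector (axis times angle).
In Python, from rig import manip gives the robot as it stands. The module is installed in compiled form; this text tells all that it offers.
- The arm moves only by the shell command python3 -m creep 'ROWS'. ROWS is text: rows parted by semicolons, each of 7 numbers parted by spaces: the turn, a rotation vector about the tool's x, y, z in degrees, then the shift along the tool's x, y, z in m, then the opening, from 0 (shut) to 1 (fully open). In form: rx ry rz dx dy dz fingers; .... A call has 1 to 20 rows; each row shifts and turns the commanded pose from where the row before left it, along the tool's axes as they then stand; what a row does not reach is not made up. A row lasts 1/12 s, in which the tool goes at most 41.7 mm and 7.16 degrees, less where a joint would pass 70% of its speed; a pose out of reach is approached as far as the arm can. A call is refused whole if a number of a shift passes 0.0417 or a number of a turn 7.16, either way. A call with a gripper value outside its range is refused whole. The fingers move at their own pace and stop on an object; the grip force is fixed at half the most. Time passes only in rows, so rows that do not move let the fingers close. It gives the time, the measured TCP pose, the force and the opening at its end, in the units of the state.
- manip.state(): the state, without advancing time (a new reading comes with each control period).
- manip.grab_frame(name): name is "scene" or "top"; returns the picture (480x640x3 uint8, blue, green, red); there is no depth.
- manip.get_calibration(name): a dict with "K" (3x3 intrinsics, pixels), "D" ([k1, k2, p1, p2, k3] as OpenCV has them; the pictures are not rectified), "rvec" (rotation vector, rad) and "tvec" (3), from world to camera coordinates, as OpenCV has them. Camera axes: x right, y down, z forward; pixel columns grow to the right and rows downward; lengths in m; the calibration is good to about 2 mm. A picture is of the moment at which its call begins. get_calibration takes no time and is no camera call.
- manip.close_job(): hands the job in, once; it reports no verdict.
Trained networks look in the newest picture that a camera, given by its name, has taken for a name from the list of things; names that differ only in an ending like _2 or _b are one class to them, and where a whole thing is asked for, a point or a joint stands for the part that bears it (a point fixed in the world has none). Each returns a list of dicts, best first, with "conf" (0 to 1); they miss things now and then, are a little off and sometimes report something else, mostly with a low value. They report only what shows in the picture. A call takes as long as a camera call.
- manip.recognise(camera, label): "box" ([left, top, right, bottom] in pixels, round what is visible of it).
- manip.place_of(camera, label): "point" ([row, column] in pixels: a listed point, or the origin of a listed thing).
The state is a dict: "t": time; "q": joint angles; "joint_vel": joint speeds; "joint_efforts": joint torques, N m; "tool_pos": TCP position; "eef_rot": TCP orientation; "ft_force": force on the tool from outside, world axes, zero at the start; "ft_torque": the same for the moment, N m; "finger_gap": opening from 0.0 (shut) to 1.0 (fully open).
Only numpy, scipy, OpenCV 4.12 (cv2) and the standard library are available. Lean on these libraries where they do the work, as an engineer would, in place of code of your own. Each camera call takes 0.05 s, during which the arm holds its last target.

## Working session

There is one attempt and no reset: what is moved stays moved. The work goes in short steps, Python scripts to look and compute and a shell command to move; the robot and the scene stay as the last step left them, time stands still between calls to the robot, and variables do not carry over. Pictures are saved under pics/ and viewed, and the job is handed in when it is done.

```bash
mkdir -p pics; ls
cat > h.py <<'E'
import numpy as np, cv2
from rig import manip
def cal(n):
    c=manip.get_calibration(n); return [np.array(c[k],float) for k in("K","D","rvec","tvec")]
def ray(n,rc):
    K,D,r,t=cal(n); R=cv2.Rodrigues(r)[0]
    u=cv2.undistortPoints(np.array([[[rc[1],rc[0]]]],float),K,D)[0,0]
    return -R.T@t.ravel(), R.T@np.array([u[0],u[1],1])
def atz(n,rc,z):
    o,d=ray(n,rc); return o+d*(z-o[2])/d[2]
def proj(n,P):
    K,D,r,t=cal(n); return cv2.projectPoints(np.array(P,float).reshape(-1,1,3),r,t,K,D)[0][:,0]
def tri(rs):
    A=np.zeros((3,3));b=np.zeros(3)
    for o,d in rs:
        d=d/np.linalg.norm(d);M=np.eye(3)-np.outer(d,d);A+=M;b+=M@o
    return np.linalg.solve(A,b)
E
python3 - <<'E'
from h import *
for n in("scene","top"):
    cv2.imwrite(f"pics/{n}0.png",manip.grab_frame(n))
    o,_=ray(n,(240,320));print(n,o.round(3))
    for l in("green_handle","green_edge","slot","conveyor","rack","green_scraper","red_scraper","yellow_scraper"):
        p=manip.place_of(n,l)[:2]
        print(l,[(np.round(x["point"],1).tolist(),round(x["conf"],2)) for x in p])
s=manip.state()
for k in s: print(k,np.round(s[k],4))
print(manip.grip_point_offset)
E
```

```text
pics
scene [0.459 0.254 1.128]
green_handle [([158.1, 283.5], 0.87)]
green_edge []
slot [([428.0, 226.5], 0.9)]
conveyor [([425.1, 236.3], 0.71)]
rack [([186.6, 284.7], 0.64)]
green_scraper [([191.5, 281.8], 0.94)]
red_scraper [([188.2, 244.2], 0.7)]
yellow_scraper [([191.0, 322.1], 0.77)]
top [ 0.386 -0.097  1.403]
green_handle [([217.7, 372.6], 0.77), ([226.3, 365.4], 0.42)]
green_edge []
slot [([194.0, 154.9], 0.77)]
conveyor [([205.8, 174.5], 0.75)]
rack [([227.8, 366.0], 0.64)]
green_scraper [([227.5, 364.0], 0.63)]
red_scraper [([197.4, 363.2], 0.55)]
yellow_scraper [([254.7, 368.1], 0.52)]
t 0.9
q [ 1.2067  0.2907 -0.1534  1.1267 -0.      1.4315]
joint_vel [ 0.0002 -0.0006  0.0024  0.0008 -0.0018  0.0008]
joint_efforts [-5.00000e-04 -5.37015e+01  3.31641e+01  1.40000e-03 -2.00000e-04
  0.00000e+00]
tool_pos [0.117  0.5118 0.2313]
eef_rot [-2.4566 -1.9582 -0.    ]
ft_force [0.3832 0.7386 0.299 ]
ft_torque [0.0207 0.0207 0.0681]
finger_gap 0.9966
-0.0187
```

View pics/scene0.png

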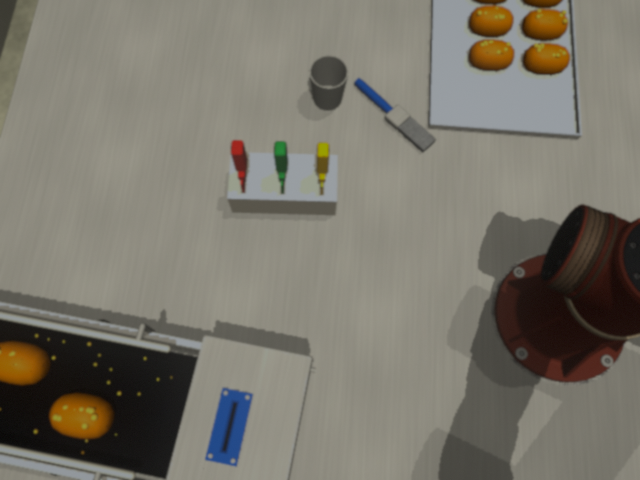

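View pics/top0.png

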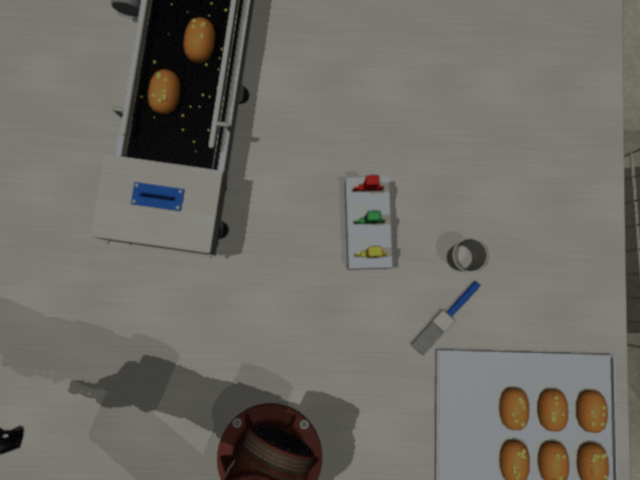

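Run:
```python
from h import *
S={"gh":[(158.1,283.5),(217.7,372.6)],"slot":[(428,226.5),(194,154.9)],"rack":[(186.6,284.7),(227.8,366)],"gs":[(191.5,281.8),(227.5,364)],"red":[(188.2,244.2),(197.4,363.2)],"yel":[(191,322.1),(254.7,368.1)],"conv":[(425.1,236.3),(205.8,174.5)]}
Z={"gh":.159,"slot":.153,"rack":0,"gs":.01,"red":.01,"yel":.01,"conv":0}
for k,(a,b) in S.items():
    print(k,tri([ray("scene",a),ray("top",b)]).round(4),atz("scene",a,Z[k]).round(4),atz("top",b,Z[k]).round(4))
```

```text
gh [ 0.5512 -0.2192  0.1539] [ 0.5481 -0.2163  0.159 ] [ 0.5532 -0.219   0.159 ]
slot [0.5918 0.256  0.1574] [0.5915 0.2561 0.153 ] [0.5933 0.2571 0.153 ]
rack [ 0.549  -0.217   0.0253] [ 0.5538 -0.2282  0.    ] [ 0.5492 -0.2189  0.    ]
gs [ 0.5538 -0.214   0.0049] [ 0.5579 -0.2125  0.01  ] [ 0.5486 -0.2132  0.01  ]
red [ 0.6281 -0.2095  0.0173] [ 0.6359 -0.2132  0.01  ] [ 0.6226 -0.2098  0.01  ]
yel [ 0.4791 -0.2243  0.0032] [ 0.4751 -0.2207  0.01  ] [ 0.4825 -0.2244  0.01  ]
conv [0.5925 0.2503 0.0041] [0.5952 0.2501 0.    ] [0.5909 0.2515 0.    ]
```

The scene view shows the rack with red, green and yellow at (240,165), (281,167) and (323,168), and the blue liner at (229,427). The top view shows the liner at (158,196) and the green handle at (373,217). Next I'll refine the poses from the outlines.

```bash
cat > m.py <<'E'
from h import *
def region(n,mask,z,roi):
    m=np.zeros_like(mask);r0,r1,c0,c1=roi;m[r0:r1,c0:c1]=mask[r0:r1,c0:c1]
    k,lab,st,_=cv2.connectedComponentsWithStats(m)
    i=1+np.argmax(st[1:,4]);c=cv2.findContours((lab==i).astype(np.uint8),cv2.RETR_EXTERNAL,cv2.CHAIN_APPROX_NONE)[0][0][:,0]
    h=cv2.convexHull(c)[:,0]
    P=np.array([atz(n,(y,x),z)[:2] for x,y in h],np.float32)
    (cx,cy),(w,hh),a=cv2.minAreaRect(P*1000)
    return (cx,cy),(w,hh),a,st[i,4]
E
python3 - <<'E'
from m import *
for n,roi,rr in(("scene",(370,480,190,270),(140,205,215,350)),("top",(170,220,120,200),(165,280,335,405))):
    im=cv2.imread(f"pics/{n}0.png");hsv=cv2.cvtColor(im,cv2.COLOR_BGR2HSV)
    b=((hsv[...,0]>100)&(hsv[...,0]<130)&(hsv[...,1]>120)).astype(np.uint8)
    print(n,"liner",region(n,b,.153,roi))
    # dark slot centroid
    r0,r1,c0,c1=roi
    print(n)
    g=cv2.inRange(hsv,(45,100,40),(85,255,255));ys,xs=np.nonzero(g[rr[0]:rr[1],rr[2]:rr[3]]);print("green",ys.min()+rr[0],ys.max()+rr[0],xs.min()+rr[2],xs.max()+rr[2],len(ys))
    v=im[rr[0]:rr[1],rr[2]:rr[3]]
    cv2.imwrite(f"pics/{n}_rack.png",cv2.resize(v,None,fx=5,fy=5,interpolation=cv2.INTER_CUBIC))
    v=im[r0:r1,c0:c1]
    cv2.imwrite(f"pics/{n}_slot.png",cv2.resize(v,None,fx=5,fy=5,interpolation=cv2.INTER_CUBIC))
E
```

```text
scene liner ((588.0596923828125, 252.53591918945312), (108.01631927490234, 47.85736846923828), 83.54507446289062, np.int32(1948))
scene
green 142 185 275 285 315
top liner ((588.7337646484375, 251.6641845703125), (107.99918365478516, 46.86737060546875), 83.1513442993164, np.int32(987))
top
green 211 222 355 383 190
```

View pics/scene_rack.png

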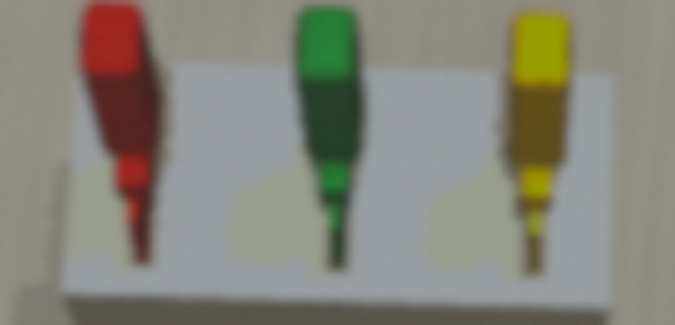

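View pics/top_rack.png

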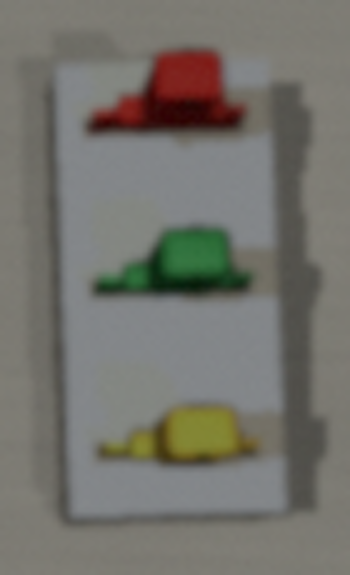

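View pics/scene_slot.png

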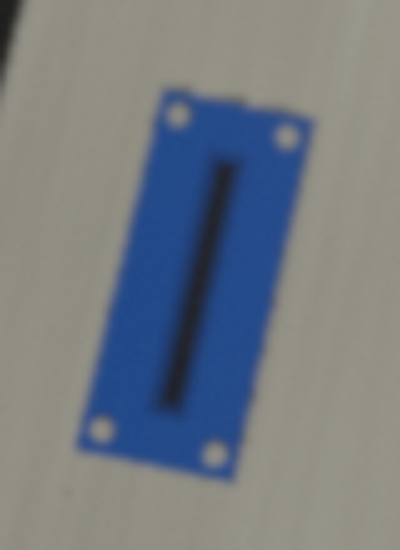

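View pics/top_slot.png

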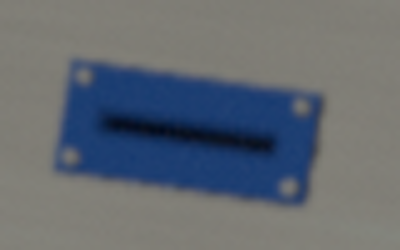

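Run:
```python
from m import *
def f(n,c0,r0,P,z):
    x=(P[0]+.5)/5-.5+c0;y=(P[1]+.5)/5-.5+r0
    return atz(n,(y,x),z)[:2]*1000
def show(l,Q):
    Q=np.array(Q);print(l,Q.round(1).tolist())
show("rack scene TR BR BL",[f("scene",215,140,p,.075) for p in((612,73),(607,308),(62,293))])
Q=[f("top",335,165,p,.075) for p in((53,62),(270,58),(287,513),(67,520))];show("rack top",Q);print(np.mean(Q,0))
show("slot scene",[f("scene",190,370,p,.153) for p in((226,160),(169,408))])
show("slot top",[f("top",120,170,p,.153) for p in((103,123),(273,145))])
# handle top quad z=.197
Q=[f("scene",215,140,p,.197) for p in((302,12),(352,12),(354,78),(302,78))];show("handle scene",Q);print(np.mean(Q,0))
Q=[f("top",335,165,p,.197) for p in((165,231),(226,229),(231,274),(165,277))];show("handle top",Q);print(np.mean(Q,0))
```

```text
rack scene TR BR BL [[450.7, -274.6], [445.6, -174.1], [656.2, -162.4]]
rack top [[658.5, -161.5], [663.1, -262.8], [450.5, -274.2], [444.6, -172.6]]
[ 554.18561921 -217.78194281]
slot scene [[583.6, 215.4], [591.8, 290.3]]
slot top [[592.0, 289.0], [584.4, 214.8]]
handle scene [[562.7, -227.8], [545.0, -229.3], [541.8, -203.7], [560.0, -202.2]]
[ 552.38491733 -215.76167918]
handle top [[562.5, -204.5], [564.0, -230.2], [544.9, -232.7], [542.9, -204.8]]
[ 553.55130932 -218.0471461 ]
```

```bash
cat > go.py <<'E'
# usage: go.py x y z yaw  -> remaining in tool frame
import sys
from h import *
from scipy.spatial.transform import Rotation as Ro
def rem(x,y,z,yaw):
    s=manip.state();R=Ro.from_rotvec(s["eef_rot"])
    a=np.radians(yaw);T=Ro.from_matrix(np.array([[np.cos(a),np.sin(a),0],[np.sin(a),-np.cos(a),0],[0,0,-1.]]))
    p=np.array(s["tool_pos"])
    print("t",round(s["t"],2),"pos",p.round(4),"gap",round(s["finger_gap"],3),"F",np.round(s["ft_force"],2),"T",np.round(s["ft_torque"],2))
    print("toolshift now",R.inv().apply(np.array([x,y,z])-p).round(4),"rot deg",np.degrees((R.inv()*T).as_rotvec()).round(2),"shift after turn",T.inv().apply(np.array([x,y,z])-p).round(4))
if __name__=="__main__": rem(*map(float,sys.argv[1:5]))
E
python3 go.py .5535 -.2175 .28 3.1
python3 -m creep '0 0 6.7 0 0 -.006 .6;0 0 6.7 0 0 -.006 .6;0 0 6.7 0 0 -.006 .6;0 0 6.7 0 0 -.006 .6;0 0 6.7 0 0 -.006 .6;0 0 6.7 0 0 -.006 .6;0 0 6.7 0 0 -.006 .6;0 0 6.7 0 0 -.006 .6;0 0 6.7 0 0 -.006 .6;0 0 6.7 0 0 -.006 .6;0 0 7.0 0 0 -.006 .6;0 0 0 0 0 0 .6'
python3 go.py .5535 -.2175 .28 3.1
```

```text
t 0.9 pos [0.117  0.5118 0.2313] gap 0.997 F [0.38 0.74 0.3 ] T [0.02 0.02 0.07]
toolshift now [-0.6136  0.5881 -0.0487] rot deg [-0.   -0.   74.02] shift after turn [ 0.3964  0.7518 -0.0487]
t: 1.9
tool_pos: [0.1172, 0.5122, 0.2983]
eef_rot: [-3.139, -0.077, -0.001]
ft_force: [0.6, -0.0, -0.3]
finger_gap: 0.598
t 1.9 pos [0.1172 0.5122 0.2983] gap 0.598 F [ 0.64 -0.04 -0.26] T [-0.03  0.02  0.03]
toolshift now [0.4002 0.7502 0.0175] rot deg [-0.08 -0.04 -0.3 ] shift after turn [0.3962 0.7523 0.0183]
```

```bash
python3 -m creep '0 0 0 .018 .034 0 .6;0 0 0 .018 .034 0 .6;0 0 0 .018 .034 0 .6;0 0 0 .018 .034 0 .6;0 0 0 .018 .034 0 .6;0 0 0 .018 .034 0 .6;0 0 0 .018 .034 0 .6;0 0 0 .018 .034 0 .6;0 0 0 .018 .034 0 .6;0 0 0 .018 .034 0 .6;0 0 0 .018 .034 0 .6;0 0 0 .018 .034 0 .6;0 0 0 .018 .034 0 .6;0 0 0 .018 .034 0 .6;0 0 0 .018 .034 0 .6;0 0 0 .018 .034 0 .6;0 0 0 .018 .034 0 .6;0 0 0 .018 .034 0 .6;0 0 0 .018 .034 0 .6;0 0 0 0 0 0 .6'
python3 go.py .5535 -.2175 .28 3.1
```

```text
t: 3.57
tool_pos: [0.4963, -0.1199, 0.296]
eef_rot: [3.139, 0.087, 0.001]
ft_force: [-1.1, 0.9, -1.2]
finger_gap: 0.598
t 3.57 pos [ 0.4963 -0.1199  0.296 ] gap 0.598 F [-1.08  0.87 -1.22] T [0.04 0.16 0.01]
toolshift now [0.0517 0.1006 0.0162] rot deg [ 0.1  -0.02  0.06] shift after turn [0.0518 0.1006 0.016 ]
```

```bash
python3 -m creep '0 0 0 .013 .025 0 .6;0 0 0 .013 .025 0 .6;0 0 0 .013 .025 .005 .6;0 0 0 .0128 .0256 .005 .6;0 0 0 0 0 .005 .6;0 0 0 0 0 0 .6;0 0 0 0 0 0 .6'
python3 go.py .5535 -.2175 .145 3.1
python3 - <<'E'
from h import *
for n,(r0,r1,c0,c1) in(("scene",(100,220,180,380)),("top",(140,290,300,440))):
    im=manip.grab_frame(n);cv2.imwrite(f"pics/{n}1.png",cv2.resize(im[r0:r1,c0:c1],None,fx=4,fy=4,interpolation=cv2.INTER_CUBIC))
E
```

```text
t: 4.15
tool_pos: [0.5503, -0.2118, 0.2817]
eef_rot: [-3.139, -0.089, 0.002]
ft_force: [-0.6, 0.4, -0.0]
finger_gap: 0.601
t 4.15 pos [ 0.5503 -0.2118  0.2817] gap 0.601 F [-0.65  0.35 -0.01] T [ 0.04 -0.04  0.04]
toolshift now [0.0031 0.006  0.1367] rot deg [-0.06  0.08  0.14] shift after turn [0.0029 0.0059 0.1367]
```

View pics/scene1.png

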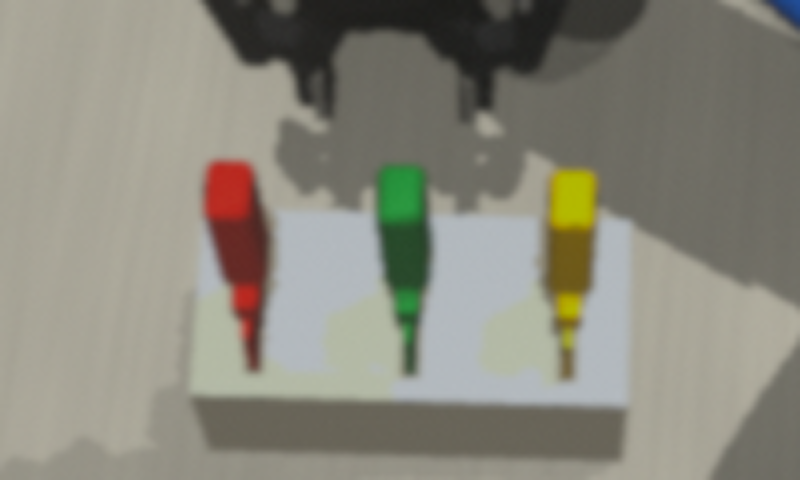

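View pics/top1.png

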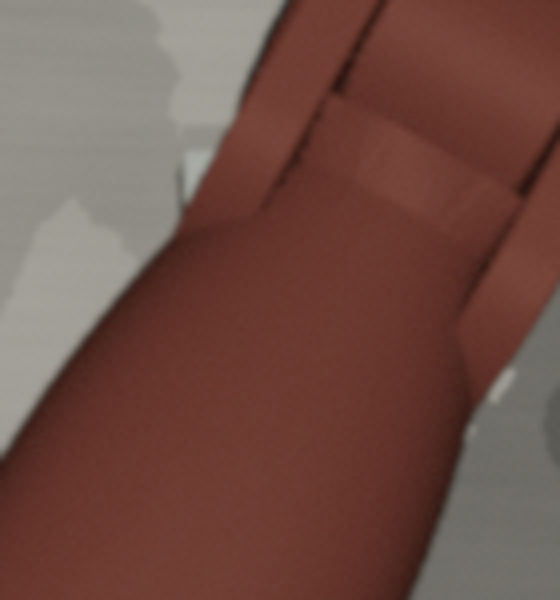

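The jaws straddle the green handle, which is at crop column 402 between fingers at about 316 and 476. Red and yellow are clear of them. I'll trim the position and descend.

```bash
python3 -m creep '0 0 0 .0015 .003 0 .6;0 0 .1 .0015 .003 0 .6;0 0 0 0 0 0 .6;0 0 0 0 0 .014 .6;0 0 0 0 0 .014 .6;0 0 0 0 0 .014 .6;0 0 0 0 0 .014 .6;0 0 0 0 0 0 .6'
python3 go.py .5535 -.2175 .145 3.1
```

```text
t: 4.92
tool_pos: [0.553, -0.2174, 0.2239]
eef_rot: [-3.139, -0.083, 0.005]
ft_force: [-0.1, -0.3, -0.6]
finger_gap: 0.597
t 4.92 pos [ 0.553  -0.2174  0.2239] gap 0.597 F [-0.05 -0.26 -0.56] T [0.04 0.05 0.01]
toolshift now [0.0008 0.0003 0.0789] rot deg [-0.11  0.19 -0.06] shift after turn [0.0005 0.0002 0.0789]
```

```bash
python3 -m creep '0 0 0 .0004 0 .013 .6;0 0 0 0 0 .013 .6;0 0 0 0 0 .013 .6;0 0 0 0 0 .013 .6;0 0 0 0 0 .013 .6;0 0 0 0 0 .013 .6;0 0 0 0 0 0 .6;0 0 0 0 0 0 .6'
python3 go.py .5535 -.2175 .145 3.1
python3 -m creep '0 0 0 0 0 0 .45;0 0 0 0 0 0 .35;0 0 0 0 0 0 .3;0 0 0 0 0 0 .2;0 0 0 0 0 0 .1;0 0 0 0 0 0 0;0 0 0 0 0 0 0;0 0 0 0 0 0 0'
python3 go.py .5535 -.2175 .145 3.1
python3 - <<'E'
from h import *
for n,(r0,r1,c0,c1) in(("scene",(100,220,180,380)),):
    im=manip.grab_frame(n);cv2.imwrite(f"pics/{n}2.png",cv2.resize(im[r0:r1,c0:c1],None,fx=4,fy=4,interpolation=cv2.INTER_CUBIC))
E
```

```text
t: 5.58
tool_pos: [0.5546, -0.218, 0.1488]
eef_rot: [-3.14, -0.083, 0.001]
ft_force: [-0.3, -0.1, 0.4]
finger_gap: 0.593
t 5.58 pos [ 0.5546 -0.218   0.1488] gap 0.593 F [-0.33 -0.06  0.41] T [ 0.01 -0.02  0.04]
toolshift now [-0.001  -0.0006  0.0038] rot deg [-0.01  0.02 -0.07] shift after turn [-0.001  -0.0006  0.0038]
t: 6.25
tool_pos: [0.555, -0.2184, 0.1493]
eef_rot: [3.14, 0.083, 0.002]
ft_force: [-0.8, 0.2, 6.0]
finger_gap: 0.247
t 6.25 pos [ 0.555  -0.2184  0.1493] gap 0.247 F [-0.85  0.23  6.03] T [ 0.08  0.25 -0.  ]
toolshift now [-0.0015 -0.0009  0.0043] rot deg [ 0.05 -0.07 -0.08] shift after turn [-0.0015 -0.0009  0.0043]
```

View pics/scene2.png

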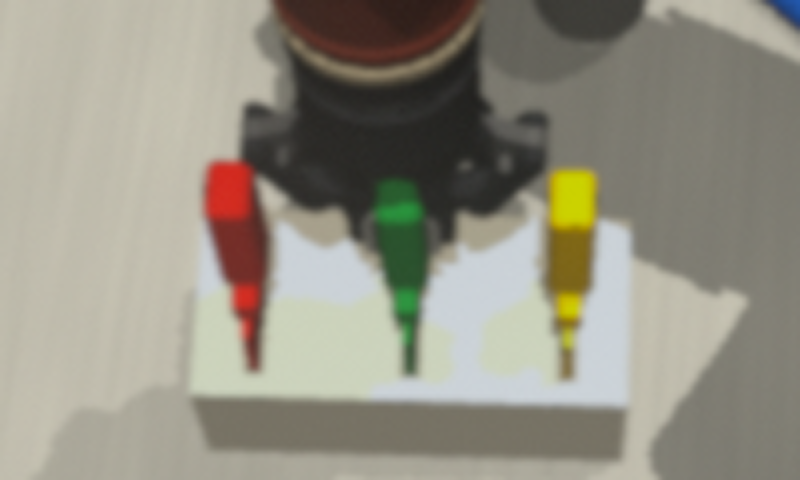

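```bash
python3 -m creep '0 0 0 0 0 -.006 0;0 0 0 0 0 -.010 0;0 0 0 0 0 -.012 0;0 0 0 0 0 -.014 0;0 0 0 0 0 -.014 0;0 0 0 0 0 -.014 0;0 0 0 0 0 -.018 0;0 0 0 0 0 -.018 0;0 0 0 0 0 -.018 0;0 0 0 0 0 -.018 0;0 0 0 0 0 -.018 0;0 0 0 0 0 -.018 0;0 0 0 0 0 0 0;0 0 0 0 0 0 0'
python3 go.py .588 .2525 .324 -6.4
python3 - <<'E'
from h import *
for n,(r0,r1,c0,c1) in(("scene",(60,220,180,380)),):
    im=manip.grab_frame(n);cv2.imwrite(f"pics/{n}3.png",cv2.resize(im[r0:r1,c0:c1],None,fx=4,fy=4,interpolation=cv2.INTER_CUBIC)[:600])
E
```

```text
t: 7.47
tool_pos: [0.555, -0.2183, 0.3274]
eef_rot: [3.139, 0.083, 0.003]
ft_force: [0.7, -0.5, -2.2]
finger_gap: 0.248
t 7.47 pos [ 0.555  -0.2183  0.3274] gap 0.248 F [ 0.69 -0.52 -2.18] T [ 0.   -0.02 -0.01]
toolshift now [ 0.0578 -0.4684  0.003 ] rot deg [ 0.05 -0.11  9.42] shift after turn [-0.0197 -0.4715  0.0034]
```

View pics/scene3.png

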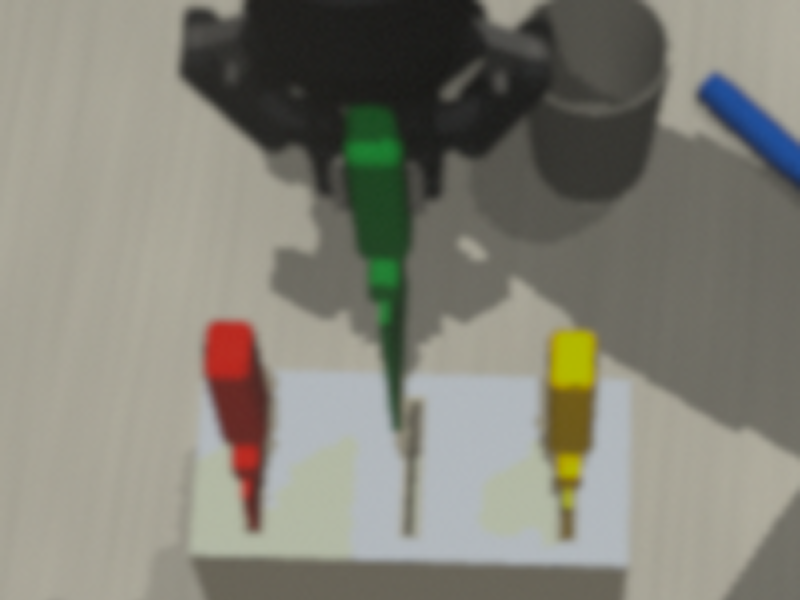

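The blade is out of the rack, with its edge at crop (397,430) above the empty slot. Red and yellow are untouched. Next I'll turn and carry it to the guard.

```bash
python3 -m creep '0 0 4.7 0 0 0 0;0 0 4.7 0 0 0 0;0 0 0 -.001 -.015 0 0;0 0 0 -.001 -.03 0 0;0 0 0 -.001 -.03 0 0;0 0 0 -.001 -.03 0 0;0 0 0 -.001 -.03 0 0;0 0 0 -.001 -.03 0 0;0 0 0 -.001 -.03 0 0;0 0 0 -.001 -.03 0 0;0 0 0 -.001 -.03 0 0;0 0 0 -.001 -.03 0 0;0 0 0 -.001 -.03 0 0;0 0 0 -.001 -.03 0 0;0 0 0 -.001 -.03 0 0;0 0 0 -.001 -.03 0 0;0 0 0 -.001 -.03 0 0;0 0 0 -.001 -.02 0 0;0 0 0 0 0 0 0;0 0 0 0 0 0 0'
python3 go.py .588 .2525 .324 -6.4
```

```text
t: 9.18
tool_pos: [0.5883, 0.2372, 0.3251]
eef_rot: [3.136, -0.169, -0.003]
ft_force: [-0.6, -0.9, -1.4]
finger_gap: 0.253
t 9.18 pos [0.5883 0.2372 0.3251] gap 0.253 F [-0.59 -0.87 -1.43] T [-0.02  0.04 -0.01]
toolshift now [-0.0019 -0.0152  0.001 ] rot deg [0.05 0.11 0.22] shift after turn [-0.002  -0.0152  0.0011]
```

```bash
python3 -m creep '0 0 .2 -.001 -.0076 0 0;0 0 0 -.001 -.0076 0 0;0 0 0 0 0 0 0;0 0 0 0 0 0 0;0 0 0 0 0 0 0'
python3 go.py .588 .2525 .324 -6.4
python3 - <<'E'
from h import *
for n,(r0,r1,c0,c1) in(("scene",(330,480,150,350)),("top",(130,280,60,260))):
    im=manip.grab_frame(n);cv2.imwrite(f"pics/{n}4f.png",im);cv2.imwrite(f"pics/{n}4.png",cv2.resize(im[r0:r1,c0:c1],None,fx=4,fy=4,interpolation=cv2.INTER_CUBIC)[:600])
    for l in("green_edge","green_handle","slot"): print(n,l,[(np.round(x["point"],1).tolist(),round(x["conf"],2)) for x in manip.place_of(n,l)[:2]])
E
```

```text
t: 9.6
tool_pos: [0.589, 0.2508, 0.3263]
eef_rot: [3.136, -0.181, 0.0]
ft_force: [0.1, -0.2, -1.1]
finger_gap: 0.248
t 9.6 pos [0.589  0.2508 0.3263] gap 0.248 F [ 0.15 -0.21 -1.1 ] T [-0.   -0.01 -0.02]
toolshift now [-0.0012 -0.0016  0.0023] rot deg [ 0.01 -0.   -0.2 ] shift after turn [-0.0012 -0.0016  0.0023]
scene green_edge []
scene green_handle []
scene slot []
top green_edge [([191.1, 154.3], 0.92)]
top green_handle []
top slot [([197.0, 154.9], 0.93)]
```

View pics/scene4.png

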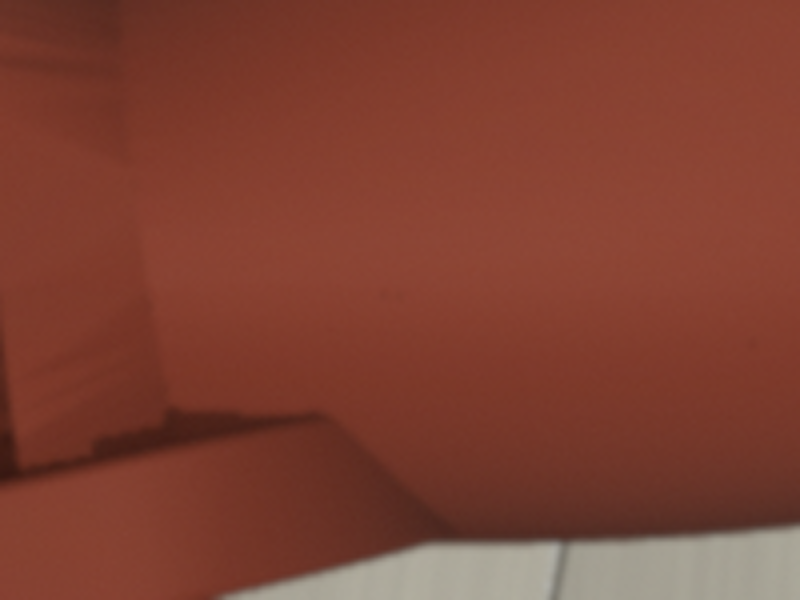

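View pics/top4.png

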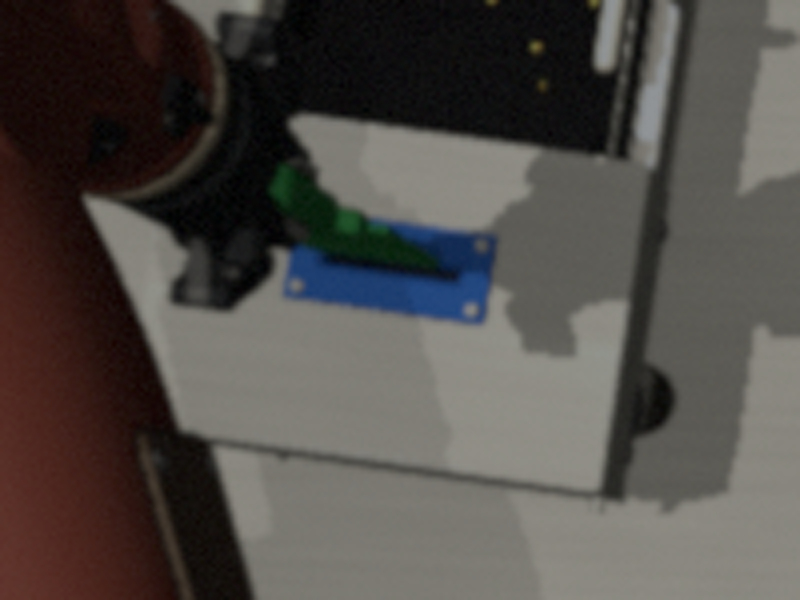

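```bash
cat > ov.py <<'E'
import sys
from go import *
def ov(out,dz=.139,k=10,slot=(.588,.2525,-6.4)):
    s=manip.state();R=Ro.from_rotvec(s["eef_rot"]);p=np.array(s["tool_pos"])
    im=manip.grab_frame("top");r0,r1,c0,c1=170,220,115,195
    a=cv2.resize(im[r0:r1,c0:c1],None,fx=k,fy=k,interpolation=cv2.INTER_CUBIC)
    b=a.copy()
    E=[p+R.apply([x,y,dz]) for x in(-.002,.002) for y in(-.035,.035)]
    c,sn=np.cos(np.radians(slot[2])),np.sin(np.radians(slot[2]))
    S=[np.array([slot[0]+c*x-sn*y,slot[1]+sn*x+c*y,.153]) for x in(-.003,.003) for y in(-.037,.037)]
    for P,col in((E,(0,0,255)),(S,(0,255,255))):
        q=proj("top",P);q=((q-[c0,r0]+.5)*k-.5)
        for i,j in((0,1),(2,3),(0,2),(1,3)): cv2.line(b,tuple(int(v) for v in q[i]),tuple(int(v) for v in q[j]),col,1)
    cv2.imwrite(out+"a.png",a);cv2.imwrite(out+"b.png",b)
if __name__=="__main__": ov(sys.argv[1])
E
python3 ov.py pics/ov1
```

```text
(no output)
```

View pics/ov1a.png

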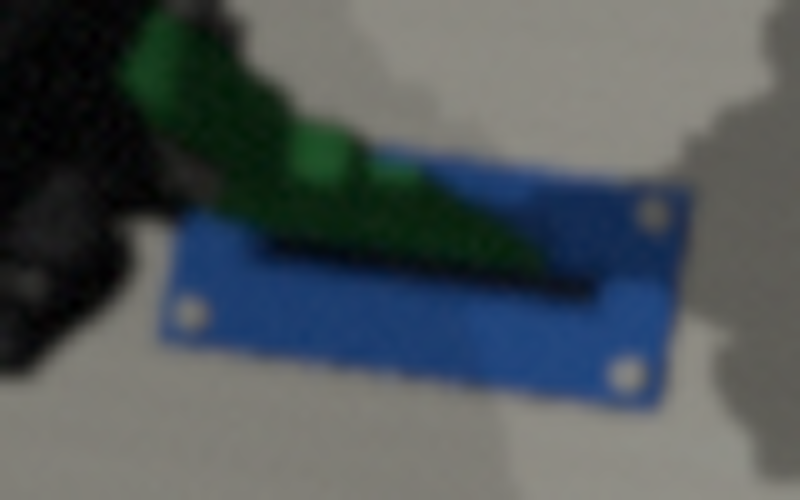

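View pics/ov1b.png

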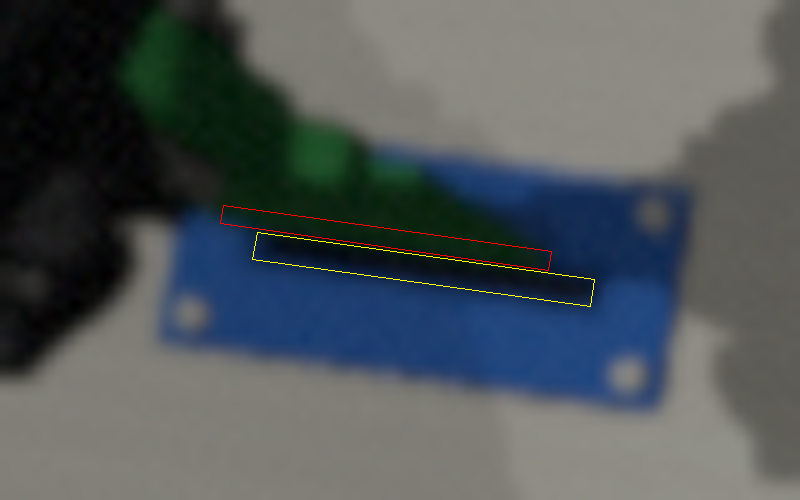

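Run:
```python
from h import *
for n in("scene","top"):
    im=cv2.imread(f"pics/{n}0.png").astype(float)
    c=np.array([.588,.2525]);a=np.radians(-6.4)
    ex=np.array([np.cos(a),np.sin(a)]);ey=np.array([-np.sin(a),np.cos(a)])
    xs=np.arange(-14,14.1,.25);ys=np.arange(-30,30.1,1.)
    P=np.array([[*(c+ex*x/1000+ey*y/1000),.153] for y in ys for x in xs])
    q=proj(n,P).astype(np.float32)
    v=cv2.remap(im[...,0].astype(np.float32),q[:,0].reshape(len(ys),-1),q[:,1].reshape(len(ys),-1),cv2.INTER_CUBIC)
    bg=np.median(v[:,np.abs(xs)>9],axis=1,keepdims=True)
    w=np.clip(bg-v-8,0,None);w[:,np.abs(xs)>8]=0
    ctr=(w*xs).sum(1)/w.sum(1)
    f=np.polyfit(ys,ctr,1);print(n,"x off mm",f[1].round(2),"slope deg",np.degrees(f[0]).round(2),"resid",np.std(ctr-np.polyval(f,ys)).round(2))
    ys2=np.arange(-50,50.1,.25)
    P=np.array([[*(c+ex*(f[1]/1000)+ey*y/1000),.153] for y in ys2]);q=proj(n,P).astype(np.float32)
    v=cv2.remap(im[...,0].astype(np.float32),q[:,:1],q[:,1:],cv2.INTER_CUBIC)[:,0]
    th=(np.median(v[np.abs(ys2)>43])+np.median(v[np.abs(ys2)<25]))/2
    d=ys2[v<th];print("ends",d.min(),d.max())
```

```text
scene x off mm -0.36 slope deg 0.16 resid 0.03
ends -36.75 38.0
top x off mm 0.5 slope deg 0.21 resid 0.06
ends -38.0 36.75
```

```bash
python3 -m creep '0 0 0 -.0065 -.0008 0 0;0 0 0 -.0067 -.0008 .006 0;0 0 0 0 0 .009 0;0 0 0 0 0 .009 0;0 0 0 0 0 0 0;0 0 0 0 0 0 0;0 0 0 0 0 0 0'
python3 go.py .588 .2525 .299 -6.58
python3 - <<'E'
from ov import *
ov("pics/ov2",slot=(.588,.2525,-6.58))
E
```

```text
t: 10.63
tool_pos: [0.5762, 0.2542, 0.3023]
eef_rot: [3.136, -0.181, -0.0]
ft_force: [-0.3, 0.3, -0.8]
finger_gap: 0.25
t 10.63 pos [0.5762 0.2542 0.3023] gap 0.25 F [-0.33  0.32 -0.77] T [0.03 0.01 0.  ]
toolshift now [0.0119 0.0004 0.0033] rot deg [ 0.01  0.   -0.01] shift after turn [0.0119 0.0004 0.0033]
```

View pics/ov2a.png

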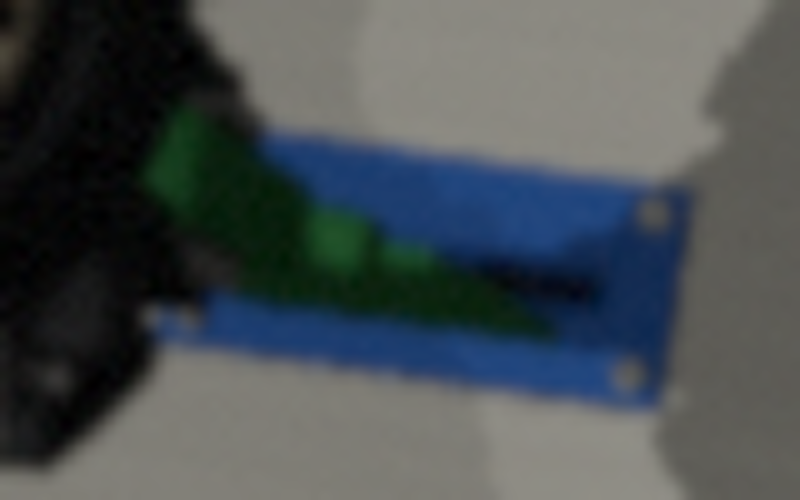

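View pics/ov2b.png

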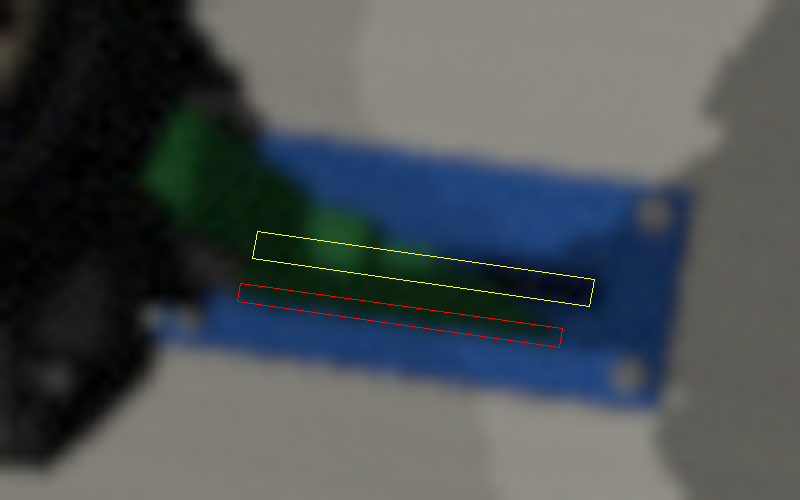

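```bash
cat > be.py <<'E'
from go import *
def be(dz=.139,lo=-12,hi=8):
    s=manip.state();R=Ro.from_rotvec(s["eef_rot"]);p=np.array(s["tool_pos"])
    im=manip.grab_frame("top").astype(float)
    xs=np.arange(lo,hi+.1,.25);ys=np.arange(-30,30.1,3.)
    # in tool frame: x, y at z=dz
    P=np.array([p+R.apply([x/1000,y/1000,dz]) for y in ys for x in xs])
    q=proj("top",P).astype(np.float32)
    for ch,nm in((0,"B"),):
        v=cv2.remap(im[...,ch].astype(np.float32),q[:,0].reshape(len(ys),-1),q[:,1].reshape(len(ys),-1),cv2.INTER_CUBIC)
        out=[]
        for y,r in zip(ys,v):
            mid=(np.percentile(r,90)+np.percentile(r,5))/2
            # from -x side: first crossing below mid
            i=np.argmax(r<mid);out.append(xs[i])
        print(nm,dict(zip(ys.astype(int).tolist(),out)))
        print(v[::4,::6].round().astype(int))
if __name__=="__main__": be()
E
python3 be.py
```

```text
B {-30: np.float64(-1.25), -27: np.float64(-1.75), -24: np.float64(-1.5), -21: np.float64(-1.25), -18: np.float64(-1.0), -15: np.float64(-1.0), -12: np.float64(-1.75), -9: np.float64(-1.75), -6: np.float64(-1.5), -3: np.float64(-1.0), 0: np.float64(-1.0), 3: np.float64(-1.0), 6: np.float64(-1.25), 9: np.float64(-1.25), 12: np.float64(-1.0), 15: np.float64(-0.75), 18: np.float64(-1.0), 21: np.float64(-1.25), 24: np.float64(-1.5), 27: np.float64(-1.25), 30: np.float64(-1.25)}
[[109 111 112 113 110 102  90  65  38  20  13  14  14  11]
 [111 111 112 112 112 107  99  71  39  20  14  16  17  21]
 [108 110 112 113 112 104  89  63  34  18  16  15  15  17]
 [105 109 112 112 111 105  88  66  40  23  21  16  15  16]
 [112 120 123 125 123 118 103  77  49  24  14  16  18  16]
 [120 124 125 125 125 119 109  80  49  32  35  48  51  43]]
```

Run:
```python
from go import *
s=manip.state();R=Ro.from_rotvec(s["eef_rot"]);p=np.array(s["tool_pos"])
im=manip.grab_frame("top").astype(np.float32)
ys=np.arange(25,45.1,1)
for x in(-1,0,1,2):
    q=proj("top",[p+R.apply([x/1000,y/1000,.139]) for y in ys]).astype(np.float32)
    print(x,[int(v) for v in cv2.remap(im[...,0],q[:,:1],q[:,1:],cv2.INTER_CUBIC)[:,0]])
q=proj("top",[p+R.apply([0,y/1000,.139]) for y in(0,35)]);print(q)
```

```text
-1 [62, 63, 66, 67, 69, 69, 68, 71, 77, 86, 94, 100, 104, 104, 103, 101, 102, 105, 106, 104, 101]
0 [40, 40, 42, 44, 46, 47, 49, 55, 63, 74, 82, 90, 94, 96, 95, 92, 93, 96, 96, 95, 92]
1 [26, 27, 29, 30, 32, 35, 38, 45, 53, 65, 73, 81, 86, 88, 88, 86, 87, 90, 89, 87, 85]
2 [16, 18, 20, 22, 25, 30, 37, 46, 54, 64, 72, 79, 82, 83, 83, 81, 82, 84, 84, 82, 81]
[[154.49095328 200.93180176]
 [170.56890849 203.21598105]]
```

```bash
python3 -m creep '0 0 0 .006 .001 0 0;0 0 0 .0056 .001 0 0;0 0 0 0 0 0 0;0 0 0 0 0 0 0;0 0 0 0 0 0 0'
python3 go.py .5878 .2508 .292 -6.58
```

```text
t: 11.2
tool_pos: [0.5874, 0.2509, 0.3022]
eef_rot: [3.136, -0.181, -0.0]
ft_force: [0.1, -0.7, -1.2]
finger_gap: 0.252
t 11.2 pos [0.5874 0.2509 0.3022] gap 0.252 F [ 0.15 -0.75 -1.21] T [-0.02  0.02 -0.01]
toolshift now [0.0004 0.0001 0.0102] rot deg [ 0.    0.01 -0.01] shift after turn [0.0004 0.0001 0.0102]
```

```bash
python3 -m creep '0 0 0 .0003 0 .003 0;0 0 0 0 0 .003 0;0 0 0 0 0 .002 0;0 0 0 0 0 .002 0;0 0 0 0 0 .002 0;0 0 0 0 0 .002 0;0 0 0 0 0 0 0;0 0 0 0 0 0 0'
python3 go.py .5878 .2508 .249 -6.58; python3 ov.py pics/ov3
```

```text
t: 11.87
tool_pos: [0.5878, 0.2509, 0.2882]
eef_rot: [3.136, -0.18, 0.0]
ft_force: [0.5, -0.8, -1.3]
finger_gap: 0.25
t 11.87 pos [0.5878 0.2509 0.2882] gap 0.25 F [ 0.47 -0.84 -1.25] T [-0.02 -0.43  0.02]
toolshift now [0.     0.0001 0.0392] rot deg [ 0.   -0.01 -0.  ] shift after turn [0.0001 0.0001 0.0392]
```

View pics/ov3a.png

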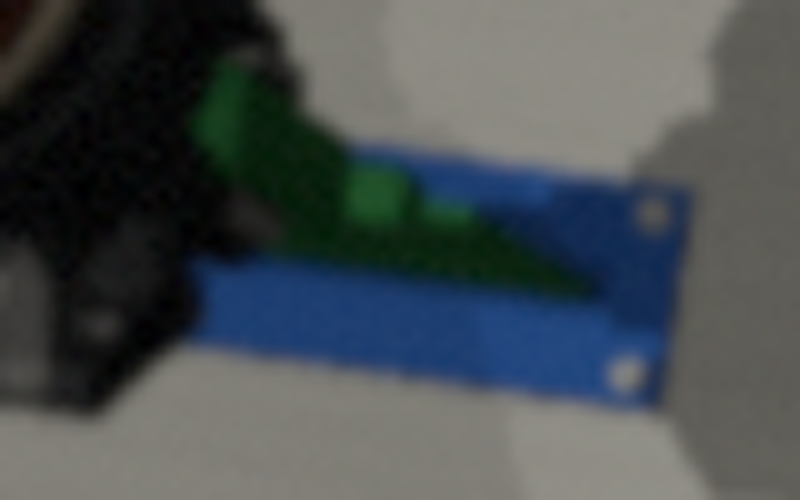

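```bash
python3 -m creep '0 0 0 0 0 .002 0;0 0 0 0 0 .002 0;0 0 0 0 0 .002 0;0 0 0 0 0 0 0;0 0 0 0 0 0 0'
python3 go.py .5878 .2508 .249 -6.58; python3 -m creep '0 0 0 0 0 0 0'; python3 go.py .5878 .2508 .249 -6.58
```

```text
t: 12.33
tool_pos: [0.5877, 0.2509, 0.2821]
eef_rot: [3.136, -0.18, -0.0]
ft_force: [2.3, 0.4, -2.0]
finger_gap: 0.249
t 12.33 pos [0.5877 0.2509 0.2821] gap 0.249 F [ 2.25  0.44 -1.96] T [-0.04 -0.62 -0.04]
toolshift now [0.0001 0.0001 0.0331] rot deg [ 0.01  0.   -0.  ] shift after turn [0.0001 0.0001 0.0331]
t: 12.42
tool_pos: [0.5877, 0.2509, 0.2822]
eef_rot: [3.136, -0.18, 0.0]
ft_force: [1.1, 1.3, -2.1]
finger_gap: 0.247
t 12.42 pos [0.5877 0.2509 0.2822] gap 0.247 F [ 1.07  1.33 -2.09] T [-0.04 -0.63 -0.06]
toolshift now [0.0001 0.0001 0.0332] rot deg [ 0.01 -0.   -0.  ] shift after turn [0.0001 0.0001 0.0332]
```

```bash
python3 -m creep '0 0 0 .0005 0 0 0;0 0 0 0 0 0 0;0 0 0 0 0 0 0'
python3 go.py .5878 .2508 .249 -6.58; python3 -m creep '0 0 0 .0005 0 0 0;0 0 0 0 0 0 0;0 0 0 0 0 0 0'; python3 go.py .5878 .2508 .249 -6.58
```

```text
t: 12.67
tool_pos: [0.588, 0.2509, 0.2823]
eef_rot: [3.136, -0.18, -0.0]
ft_force: [0.3, 0.7, -0.5]
finger_gap: 0.248
t 12.67 pos [0.588  0.2509 0.2823] gap 0.248 F [ 0.31  0.69 -0.54] T [ 0.   -0.24 -0.05]
toolshift now [-0.0002  0.0001  0.0333] rot deg [0.   0.02 0.  ] shift after turn [-0.0002  0.0001  0.0333]
t: 12.92
tool_pos: [0.5885, 0.2509, 0.2823]
eef_rot: [3.136, -0.18, -0.001]
ft_force: [-0.1, 0.1, -0.4]
finger_gap: 0.249
t 12.92 pos [0.5885 0.2509 0.2823] gap 0.249 F [-0.14  0.13 -0.41] T [ 0.01 -0.04 -0.  ]
toolshift now [-0.0007  0.0002  0.0333] rot deg [0.   0.02 0.  ] shift after turn [-0.0007  0.0002  0.0333]
```

```bash
python3 -m creep '0 0 0 .0006 0 0 0;0 0 0 0 0 .004 0;0 0 0 0 0 .004 0;0 0 0 0 0 .004 0;0 0 0 0 0 .004 0;0 0 0 0 0 .004 0;0 0 0 0 0 0 0;0 0 0 0 0 0 0'
python3 go.py .589 .2508 .249 -6.58;python3 -m creep '0 0 0 0 0 .003 0;0 0 0 0 0 .003 0;0 0 0 0 0 0 0;0 0 0 0 0 0 0'
python3 go.py .589 .2508 .249 -6.58
```

```text
t: 13.58
tool_pos: [0.589, 0.2507, 0.262]
eef_rot: [3.136, -0.18, -0.001]
ft_force: [0.8, 0.5, -1.0]
finger_gap: 0.248
t 13.58 pos [0.589  0.2507 0.262 ] gap 0.248 F [ 0.82  0.5  -0.98] T [0.02 0.01 0.01]
toolshift now [-0.     -0.0001  0.013 ] rot deg [0.01 0.03 0.  ] shift after turn [-0.     -0.0001  0.013 ]
t: 13.92
tool_pos: [0.5891, 0.2507, 0.2561]
eef_rot: [3.136, -0.18, -0.001]
ft_force: [-0.3, -0.3, -1.1]
finger_gap: 0.253
t 13.92 pos [0.5891 0.2507 0.2561] gap 0.253 F [-0.34 -0.34 -1.14] T [-0.02  0.06 -0.02]
toolshift now [-0.0001 -0.0001  0.0071] rot deg [ 0.01  0.02 -0.  ] shift after turn [-0.0001 -0.0001  0.0071]
```

```bash
G="python3 go.py .589 .2508 .244 -6.58"
python3 -m creep '0 0 0 0 0 .002 0;0 0 0 0 0 .002 0;0 0 0 0 0 .002 0;0 0 0 0 0 0 0;0 0 0 0 0 0 0'; $G
python3 -m creep '0 0 0 0 0 .0015 0;0 0 0 0 0 0 0;0 0 0 0 0 0 0'; $G
python3 -m creep '0 0 0 0 0 .0015 0;0 0 0 0 0 0 0;0 0 0 0 0 0 0'; $G
```

```text
t: 14.33
tool_pos: [0.5891, 0.2508, 0.2501]
eef_rot: [3.136, -0.18, -0.001]
ft_force: [-0.0, -1.0, -1.5]
finger_gap: 0.246
t 14.33 pos [0.5891 0.2508 0.2501] gap 0.246 F [-0.01 -1.   -1.47] T [ 0.01 -0.05 -0.01]
toolshift now [-0.0001 -0.      0.0061] rot deg [0.01 0.02 0.  ] shift after turn [-0.0001 -0.      0.0061]
t: 14.58
tool_pos: [0.5893, 0.2508, 0.2489]
eef_rot: [-3.136, 0.18, -0.0]
ft_force: [0.0, 0.9, -0.6]
finger_gap: 0.25
t 14.58 pos [0.5893 0.2508 0.2489] gap 0.25 F [ 0.03  0.95 -0.58] T [ 0.03 -0.06 -0.  ]
toolshift now [-0.0003  0.      0.0049] rot deg [-0.01 -0.01 -0.  ] shift after turn [-0.0003  0.      0.0049]
t: 14.83
tool_pos: [0.5893, 0.2508, 0.2475]
eef_rot: [-3.136, 0.18, -0.001]
ft_force: [-0.6, -0.3, 1.9]
finger_gap: 0.252
t 14.83 pos [0.5893 0.2508 0.2475] gap 0.252 F [-0.58 -0.34  1.94] T [0.03 0.03 0.02]
toolshift now [-0.0003  0.0001  0.0035] rot deg [-0.01 -0.02  0.  ] shift after turn [-0.0003  0.0001  0.0035]
```

```bash
G="python3 go.py .589 .2508 .2438 -6.58"
python3 -m creep '0 0 0 0 0 .001 0;0 0 0 0 0 .001 0;0 0 0 0 0 0 0;0 0 0 0 0 0 0'; $G
python3 -m creep '0 0 0 0 0 .001 0;0 0 0 0 0 0 0;0 0 0 0 0 0 0'; $G
python3 -m creep '0 0 0 0 0 0 0'|grep force;python3 -m creep '0 0 0 0 0 0 0'|grep force;python3 -m creep '0 0 0 0 0 0 0'|grep force;python3 -m creep '0 0 0 0 0 0 0'|grep force
```

```text
t: 15.17
tool_pos: [0.5894, 0.2508, 0.2455]
eef_rot: [-3.136, 0.18, -0.001]
ft_force: [1.0, 0.2, 2.2]
finger_gap: 0.248
t 15.17 pos [0.5894 0.2508 0.2455] gap 0.248 F [1.   0.19 2.2 ] T [0.03 0.03 0.02]
toolshift now [-0.0004  0.0001  0.0017] rot deg [-0.01 -0.03 -0.  ] shift after turn [-0.0004  0.0001  0.0017]
t: 15.42
tool_pos: [0.5893, 0.2508, 0.2445]
eef_rot: [-3.136, 0.18, -0.001]
ft_force: [0.4, 0.8, 4.1]
finger_gap: 0.255
t 15.42 pos [0.5893 0.2508 0.2445] gap 0.255 F [0.44 0.85 4.07] T [ 0.06  0.11 -0.05]
toolshift now [-0.0003  0.0001  0.0007] rot deg [-0.01 -0.02 -0.  ] shift after turn [-0.0003  0.0001  0.0007]
ft_force: [0.0, 0.8, 3.9]
ft_force: [-0.6, -0.3, 4.3]
ft_force: [0.6, 0.4, 4.6]
ft_force: [0.2, 0.6, 3.3]
```

```bash
python3 ov.py pics/ov4
python3 - <<'E'
from h import *
im=manip.grab_frame("top");cv2.imwrite("pics/top5.png",im);cv2.imwrite("pics/scene5.png",manip.grab_frame("scene"))
E
python3 -m creep '0 0 0 0 0 0 0;0 0 0 0 0 0 0;0 0 0 0 0 0 0;0 0 0 0 0 0 0;0 0 0 0 0 0 0;0 0 0 0 0 0 0'; python3 go.py .589 .2508 .2438 -6.58
```

```text
t: 16.4
tool_pos: [0.5893, 0.2508, 0.2443]
eef_rot: [-3.136, 0.18, -0.0]
ft_force: [1.2, -0.1, 2.7]
finger_gap: 0.252
t 16.4 pos [0.5893 0.2508 0.2443] gap 0.252 F [ 1.18 -0.06  2.69] T [ 0.12 -0.2   0.02]
toolshift now [-0.0003  0.      0.0005] rot deg [-0.   -0.01  0.  ] shift after turn [-0.0003  0.      0.0005]
```

View pics/ov4a.png

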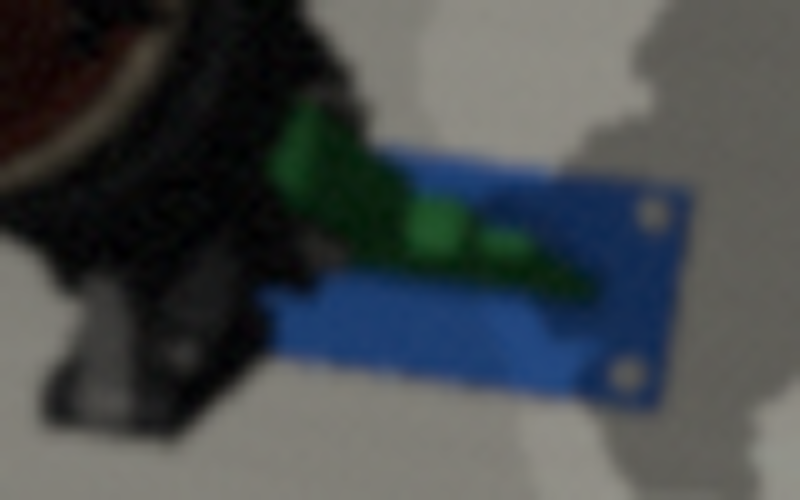

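View pics/top5.png

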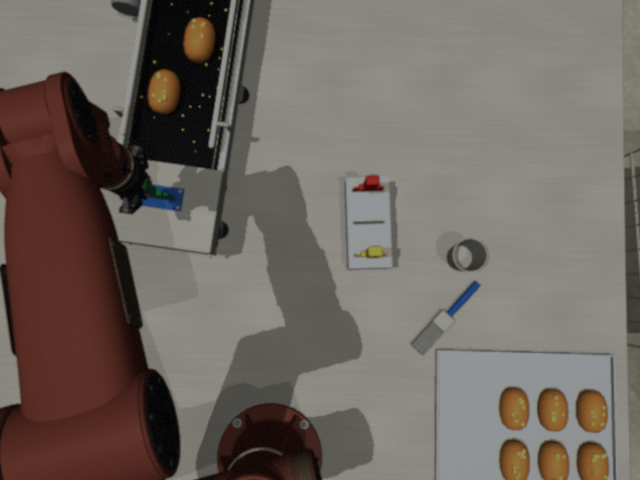

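View pics/scene5.png

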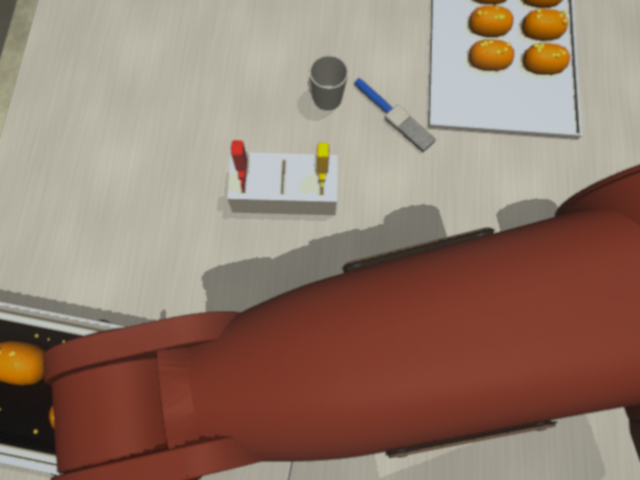

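```bash
for i in 1 2 3 4 5 6; do python3 -m creep '0 0 0 0 0 0 0' >/dev/null; python3 go.py .589 .2508 .2438 -6.58|head -1; done
```

```text
t 16.48 pos [0.5893 0.2508 0.2443] gap 0.248 F [-0.03  0.24  3.93] T [ 0.07 -0.26 -0.03]
t 16.57 pos [0.5893 0.2508 0.2443] gap 0.251 F [0.12 0.53 3.91] T [ 0.12 -0.22 -0.04]
t 16.65 pos [0.5893 0.2508 0.2443] gap 0.253 F [0.35 0.85 5.1 ] T [ 0.06 -0.28 -0.04]
t 16.73 pos [0.5893 0.2508 0.2443] gap 0.253 F [0.95 0.66 3.65] T [ 0.14 -0.19  0.04]
t 16.82 pos [0.5893 0.2508 0.2443] gap 0.252 F [0.47 0.68 3.66] T [ 0.09 -0.29  0.02]
t 16.9 pos [0.5893 0.2508 0.2443] gap 0.25 F [0.75 0.04 3.66] T [ 0.11 -0.16  0.02]
```

```bash
python3 -c "
from rig import manip
print(manip.close_job())"; python3 go.py .589 .2508 .2438 -6.58|head -1
```

```text
the job is handed in; nothing more can be done
None
the job is handed in; nothing more can be done
```

I drew the green scraper out of the rack, passed its blade down through the cleaning slot and pressed the edge lightly on the belt. I handed the job in at about 17 s, still gripping the handle and pressing.

- **Pressure:** upward force settled at about 4 N against about −1 N when hanging free. That is about 5 N on the belt, or roughly 5 mm of give. Contact began with the tool at about 0.249 m and I finished at 0.2443 m, which also gives just under 5 mm. I had no direct reading of the belt joint, so the figure is inferred from force and height.
- **Grip and alignment:** the finger opening stayed at about 0.25 (the 22 mm handle), and tool tilt and yaw were within 0.02° of the target.
- **Slot contact:** the blade brushed one slot wall during insertion (about 0.6 N m), so I shifted it about 1 mm until it ran free. The last readings showed a small steady side moment of about −0.2 N m. It may still be lightly touching the slot wall, and I left it.
- **Other things:** the final pictures show the red and yellow scrapers, brush and beaker where they started.

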